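Lock the sample-stage bushing with its index pin

TASK

Turn the bushing of the indexing stage by its black grip bar until the hole in its ear lies over the red-marked lock hole of the block. Then take the pin with the red knob from the white stand and put it down through both holes until its flange rests on the ear, and let go. Leave the pin with the black knob in the stand.

Things in the scene. Friction and masses are not known exactly. Their poses are not given: they have to be found in the camera images.
- stage: indexing stage, fixed: aluminium block 170x170x30 mm. Origin: centre of its underside, on the vertical axis about which the bushing turns; z up. The lock hole, ringed in red, is a vertical through hole 26 mm wide, 60 mm from the origin along the block's own -x, its mouth 30 mm up.
- bushing (a joint): turn of the steel bushing on the block about that axis, rad, positive counter-clockwise from above; 0: ear hole exactly over the lock hole. Starts at 0.6 to 1.2, turns easily (0.03 N m friction), stays where left. A disc 84 mm wide with a 46 mm square ear carrying a 26 mm vertical through hole 60 mm from the axis; disc and ear tops 43 mm above the bench.
- grip_bar (a point): point on the turning axis in the black bar that turns the bushing, 68 mm above the bench. The bar is centred on the axis, 44 mm long, in line with the ear (along the block's x when the joint is 0; turns with it), 14 mm thick, from 43 to 77 mm above the bench. The point's x axis runs along the bar, away from the ear.
- red_pin: index pin to use, loose, about 80 g, upright in one of two holes (66 mm apart; which one varies) of a fixed white stand 60x130x40 mm. Origin: lower tip; z up along the pin. Steel shaft 16 mm wide, 34 long, lowest 10 tapered to 8; flange 34 wide from 34 to 39 mm; round red knob 22 wide from 39 to 72 mm. Tip is 6 mm above the bench in the stand, 9 mm when home in the stage.
- black_pin: a pin of the same shape and size with a black knob, in the other hole of the stand; belongs to another stage and stays there. Origin at its lower tip.

How it is judged (in metres and radians):
On the way:
1. the bushing is turned so that its ear hole lies over the lock hole, within 10 degrees (value of joint bushing between -0.18 and 0.18 rad), for 0.2 s.
At the end, for the whole second after the job is handed in: Red-knobbed pin upright within 10 degrees and at rest, through both holes, within 14 mm of the lock hole's centre, flange on the ear (tip 4 to 14 mm above the bench); bushing within 12 degrees of lined up; black-knobbed pin within 20 mm of its start (value of joint bushing between -0.21 and 0.21 rad and x of red_pin in the frame of stage between -0.074 and -0.046 m and y of red_pin in the frame of stage between -0.014 and 0.014 m and z of red_pin in the frame of stage between 0.004 and 0.014 m and angle between red_pin's own z axis and vertical below 0.18 rad and linear speed of red_pin below 0.02 m/s and distance of black_pin from where it was at the start of the episode below 0.02 m); the robot touches nothing.
It fails at once if the black-knobbed pin is pulled out of the stand or moved by more than 20 mm (distance of black_pin from where it was at the start of the episode above 0.02 m).
It also fails if it takes over 51 s, if anything falls off the work surface, if the arm or the gripper's body presses on something with over 40 N, if the wrist force passes 120 N, or if a joint passes its speed limit or range.

ROBOT

A 6-joint arm with a two-finger parallel gripper is mounted at the origin on a cart in front of the work surface, level with it; the furniture and walls round the work are solid. World frame = base frame: x ahead of the robot, y to its left, z up, the work surface at z = 0. Lengths are in mm, angles in rad, forces in N, time in s.
With the tool pointing down it reaches from about 375 to 975 mm from the base axis. Payload 3.8 kg.
Tool frame: the origin (TCP) lies between the finger pads; the fingertips stand 17 mm ahead of it and the grasp point (between the pads) lies 2 mm behind it; z points along the fingers, y is the line along which they close (so a half turn about z gives the same grasp; the last joint's range is limited). The gripper opens to 88 mm and grips with 3 to 60 N. Pads are 18 mm wide; open, the fingers measure 123 mm over their backs; the gripper's body (75 mm by 187 mm) begins 45 mm behind the grasp point.
Start: joints at [-1.152, 0.264, 1.604, -0, 1.274, -0.037], TCP at [297.116, -606.086, 255.706] pointing down, gripper open.
Joint ranges: [-2.63, 2.63], [-0.94, 2.18], [0.31, 2.57], [-1.31, 4.45], [0, 2.66], [-2.55, 2.55]. Speed limits (rad/s): [2.57, 2.57, 3.14, 3.14, 3.14, 3.14].

INTERFACE

Orientations are given as a unit quaternion [w, x, y, z].
In Python, from cell import robot gives the robot as it stands.
- The arm moves only by the tool move_arm, never from a script. Its argument "series" is text: rows parted by semicolons, each of 7 numbers parted by spaces: the shift along the tool's x, y, z in m, then the turn, a rotation vector about the tool's x, y, z in degrees, then the opening, from 0 (shut) to 1 (fully open). A call has 1 to 8 rows; each row is the pose to reach, as a shift and turn from the pose commanded when the call began, along the tool's axes at that moment; what a row does not reach only later rows make up. A row lasts 1/10 s, in which the tool goes at most 50 mm and 8.59 degrees, less where a joint would pass 70% of its speed; a pose out of reach is approached as far as the arm can. A call with a gripper value outside its range is refused whole. The fingers move at their own pace and stop on an object; "grip_force" is the grip in N (left out, the last holds). Time passes only in rows, so rows that repeat a pose let the fingers close. It gives the time, the measured TCP pose, the force, the opening and the grip force at its end, in the units of the state.
- robot.sense(): the state, without advancing time (a new reading comes with each control period).
- robot.capture(name): name is "scene" or "top" or "wrist"; returns a dict with "img" (480x640x3 uint8, red, green, blue), "z_map" (480x640 float32, mm along the optical axis (not along the pixel's ray), 0 where there is no reading), "camera_matrix" (3x3 intrinsics, pixels), "extrinsics" (4x4, takes a point from camera to world coordinates); the wrist camera has in their place "hand_eye" (4x4, takes a point from camera to tool coordinates, whose origin is the TCP and whose axes are the flange's). Camera axes: x right, y down, z forward; pixel columns grow to the right and rows downward; lengths in mm; the calibration is good to about 2 mm. A picture is of the moment at which its call begins: read the wrist's pose just before it.
- robot.sign_off(): hands the job in; it is judged then, once.
The state is a dict: "time_s": time; "joint_positions": joint angles; "dq": joint speeds; "tau": joint torques, N m; "tool_pos": TCP position; "tool_rot": TCP orientation; "force": force on the tool from outside, world axes, zero at the start; "moment": the same for the moment, N m; "finger_gap": finger opening in mm; "grip_force": force on a finger pad.
Only numpy, scipy, OpenCV 4.12 (cv2) and the standard library are available. Lean on these libraries where they do the work, as an engineer would, in place of code of your own. Each camera call takes 0.05 s, during which the arm holds its last target. There are 200 camera calls.

## Working session

There is one attempt and no reset: what is moved stays moved. The work goes in short steps, Python scripts to look and compute and a tool call to move; the robot and the scene stay as the last step left them, time stands still between calls to the robot, and variables do not carry over. Pictures are saved under pics/ and viewed, at most 10 in all, crops included, and the job is handed in when it is done.

Besides the shell and the picture viewer there is one more tool, called by a JSON object that holds its "api" and its "payload", one argument or row to a line. move_arm: Moves the arm, as the interface text tells. Its arguments: {"type":"object","properties":{"series":{"type":"string"},"grip_force":{"type":"number"}},"required":["series"]}

```bash
mkdir -p pics && cat > h.py <<'E'
import numpy as np, cv2
from cell import robot
from scipy.spatial.transform import Rotation as R
def Tt():
    s=robot.sense();T=np.eye(4);q=s["tool_rot"];T[:3,:3]=R.from_quat([q[1],q[2],q[3],q[0]]).as_matrix();T[:3,3]=s["tool_pos"];return T
def cap(n):
    T=Tt();c=robot.capture(n)
    return c["img"],c["z_map"],c["camera_matrix"],(T@c["hand_eye"] if n=="wrist" else c["extrinsics"])
def ray(uv,K,E,z):
    uv=np.atleast_2d(uv).astype(float)
    d=(np.c_[uv,np.ones(len(uv))]@np.linalg.inv(K).T)@E[:3,:3].T
    return E[:3,3]+d*((z-E[2,3])/d[:,2])[:,None]
def cloud(zm,K,E):
    v,u=np.indices(zm.shape);p=np.stack([u,v,np.ones_like(u)],-1)@np.linalg.inv(K).T*zm[...,None]
    return p@E[:3,:3].T+E[:3,3]
def save(n,img): cv2.imwrite("pics/"+n+".png",img[...,::-1])
E
python3 - <<'E'
from h import *
for n in("top","scene"):
    i,z,K,E=cap(n);save(n,i);np.savez(n,i=i,z=z,K=K,E=E);print(n,K[0,0],E.round(2).tolist())
s=robot.sense();print(s["tool_rot"],s["time_s"],s["finger_gap"])
print(Tt().round(3))
E
```

```text
top 615.8147114430801 [[0.0, -0.99, 0.12, 382.91], [-1.0, -0.01, -0.02, 41.61], [0.02, -0.12, -0.99, 1035.58], [0.0, 0.0, 0.0, 1.0]]
scene 550.4515007408444 [[-0.86, -0.33, 0.38, 165.4], [-0.51, 0.54, -0.67, 638.8], [0.02, -0.77, -0.63, 614.77], [0.0, 0.0, 0.0, 1.0]]
[-9.89207972e-04  9.74139618e-01  2.25944660e-01 -1.92281463e-04] 0.1 88.30088643102908
[[ 8.98000e-01  4.40000e-01 -1.00000e-03  2.96880e+02]
 [ 4.40000e-01 -8.98000e-01  2.00000e-03 -6.05533e+02]
 [ 0.00000e+00 -2.00000e-03 -1.00000e+00  2.54511e+02]
 [ 0.00000e+00  0.00000e+00  0.00000e+00  1.00000e+00]]
```

View pics/top.png

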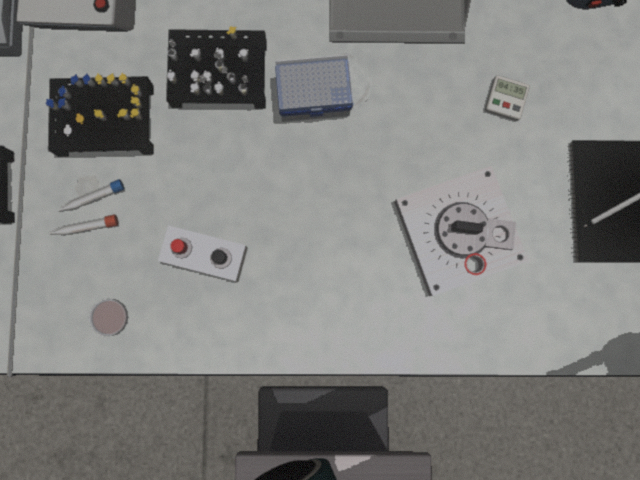

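The top view shows the stage axis near (463,230), the ear hole at (502,234), the red lock ring at (475,264), the red pin at (179,246) and the black pin at (220,257).

```bash
python3 - <<'E'
from h import *
d=np.load("top.npz");i,z,K,E=[d[k] for k in "izKE"]
hsv=cv2.cvtColor(i,cv2.COLOR_RGB2HSV)
def blobs(m,lo,box):
    x0,y0,x1,y1=box;mm=np.zeros_like(m);mm[y0:y1,x0:x1]=m[y0:y1,x0:x1]
    n,l,s,c=cv2.connectedComponentsWithStats(mm.astype(np.uint8));return [(s[k].tolist(),c[k],l==k) for k in range(1,n) if s[k,4]>=lo]
red=((hsv[...,0]<10)|(hsv[...,0]>170))&(hsv[...,1]>110)&(hsv[...,2]>60)
C=cloud(z,K,E)
for s,c,m in blobs(red,15,(150,200,540,310)):
    print("red",s,c.round(1)); 
    if c[0]<300: print(" z",np.median(C[m][:,2]),ray(c,K,E,65))
    else:
        v,u=np.nonzero(m);e=cv2.fitEllipse(cv2.convexHull(np.c_[u,v].astype(np.float32)));print(e,ray(e[0],K,E,30))
dk=hsv[...,2]<60
for b in((205,240,240,275),(440,215,490,245)):
  for s,c,m in blobs(dk,15,b):
    print("dark",s,c.round(1),np.median(C[m],0).round(1),ray(c,K,E,77 if b[0]>400 else 65).round(1))
    if b[0]>400:
        v,u=np.nonzero(m);P=ray(np.c_[u,v],K,E,77)[:,:2];r=cv2.minAreaRect(P.astype(np.float32));print(r)
# bar top by depth
m=(C[...,2]>68)&(C[...,2]<90);m[:,:430]=0;m[:,520:]=0;m[:190]=0;m[280:]=0
P=C[m];print("bar",len(P),P.mean(0),cv2.minAreaRect(P[:,:2].astype(np.float32)))
m=(C[...,2]>38)&(C[...,2]<48);m[:,:430]=0;m[:,530:]=0;m[:190]=0;m[290:]=0
P=C[m];print("disc+ear",len(P),P.mean(0))
m=(C[...,2]>25)&(C[...,2]<60);m[:,:380]=0;m[:,545:]=0;m[:165]=0;m[310:]=0
P=C[m];print("block",len(P),cv2.minAreaRect(P[:,:2].astype(np.float32)))
save("crop",np.hstack([cv2.resize(i[190:300,420:530],(400,400)),cv2.resize(i[200:300,150:250],(400,400))]))
E
```

```text
red [171, 239, 14, 14, 141] [177.4 245.5]
 z 78.70843541345323 [[482.22433171 249.09425575  65.        ]]
red [466, 253, 19, 8, 32] [473.4 255.8]
((475.0530090332031, 260.4301452636719), (14.446486473083496, 18.532365798950195), 102.38346099853516) [[ 464.24393795 -231.67228044   30.        ]]
dark [212, 251, 15, 13, 102] [218.6 256.8] [464.3 182.4  78. ] [[464.7 183.8  65. ]]
dark [451, 222, 32, 12, 257] [466.6 227.5] [ 512.4 -208.5   76.6] [[ 512.5 -206.9   77. ]]
((512.6203002929688, -206.47250366210938), (48.66548156738281, 16.214872360229492), 84.00516510009766)
bar 269 [ 514.41008763 -209.55583011   76.99143054] ((514.9992065429688, -210.35037231445312), (43.79255676269531, 14.677226066589355), 83.70379638671875)
disc+ear 2261 [ 512.28205519 -224.63985065   43.59564743]
block 10014 ((515.2615356445312, -210.88763427734375), (170.33106994628906, 172.15673828125), 19.745168685913086)
```

View pics/crop.png

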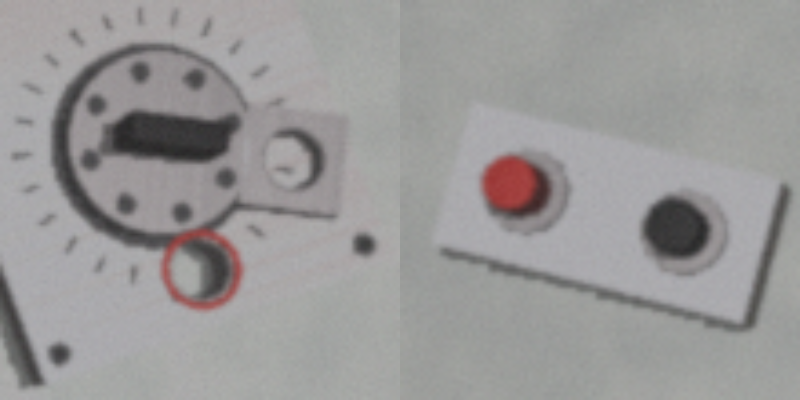

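Stage axis is at about (515,-210.5), block yaw 19.7° and bar yaw 83.7°, so the joint reads about 1.12 rad. The ring centre predicted from that agrees with the one seen. The pins are 67 mm apart, close to the 66 mm given. Moving over the bar now.

{"api": "move_arm", "payload": {
  "series": "0.37 -0.259 0.1 0 0 -57.6 1;0.37 -0.259 0.1 0 0 -57.6 1;0.37 -0.259 0.1 0 0 -57.6 1;0.37 -0.259 0.1 0 0 -57.6 1;0.37 -0.259 0.1 0 0 -57.6 1;0.37 -0.259 0.1 0 0 -57.6 1;0.37 -0.259 0.1 0 0 -57.6 1;0.37 -0.259 0.1 0 0 -57.6 1",
  "grip_force": 20
}}

```text
time_s: 0.9
tool_pos: [486.1, -262.2, 168.5]
tool_rot: [-0.0, 0.744, 0.668, -0.0]
force: [0.3, -0.1, 0.3]
finger_gap: 88.4
grip_force: 0.0
```

{"api": "move_arm", "payload": {
  "series": "0.055 0.023 0 0 0 0 1;0.055 0.023 0 0 0 0 1;0.055 0.023 0 0 0 0 1"
}}

```text
time_s: 1.2
tool_pos: [515.1, -210.4, 168.8]
tool_rot: [-0.0, 0.744, 0.669, -0.0]
force: [0.4, 0.7, -0.0]
finger_gap: 88.2
grip_force: 0.0
```

```bash
python3 - <<'E'
from h import *
i,z,K,E=cap("wrist");save("w1",i);C=cloud(z,K,E);print(Tt().round(2).tolist(),E[:3,3])
m=(C[...,2]>68)&(C[...,2]<90)&(np.hypot(C[...,0]-515,C[...,1]+210)<40)
P=C[m];print(len(P));
if len(P)>5: print(P.mean(0),cv2.minAreaRect(P[:,:2].astype(np.float32)))
E
```

```text
[[0.11, 0.99, -0.0, 514.65], [0.99, -0.11, -0.0, -211.74], [-0.0, -0.0, -1.0, 169.04], [0.0, 0.0, 0.0, 1.0]] [ 524.39893338 -128.1303973   298.24402275]
1565
[ 516.14164743 -208.29009994   76.94431733] ((516.0883178710938, -210.28590393066406), (44.327857971191406, 13.981889724731445), 83.25852966308594)
```

View pics/w1.png

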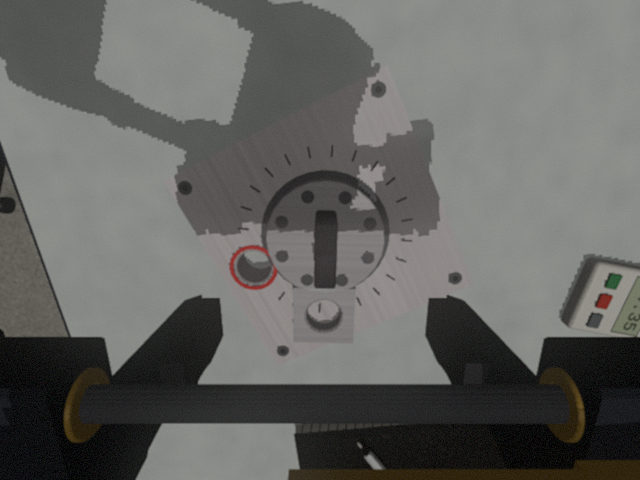

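The wrist view shows the bar centred between the fingers (axis ~(516,-210), yaw 83°), with the ear hole at (323,313) and the lock ring at (254,267). I'll descend and grip.

{"api": "move_arm", "payload": {
  "series": "0 0.001 0.045 0 0 0 1;0 0.001 0.085 0 0 0 1;0 0.001 0.103 0 0 0 1;0 0.001 0.103 0 0 0 0.1;0 0.001 0.103 0 0 0 0.1;0 0.001 0.103 0 0 0 0.1;0 0.001 0.103 0 0 0 0.1;0 0.001 0.103 0 0 0 0.1"
}}

```text
time_s: 2.05
tool_pos: [516.5, -212.7, 67.6]
tool_rot: [0.001, 0.745, 0.667, 0.0]
force: [0.1, -0.5, 0.7]
finger_gap: 50.3
grip_force: 0.0
```

{"api": "move_arm", "payload": {
  "series": "0 0 0 0 0 0 0.1;0 0 0 0 0 0 0.1;0 0 0 0 0 0 0.1;0 0 0 0 0 0 0.1;0 0 0 0 0 0 0.1;0 0 0 0 0 0 0.1"
}}

```text
time_s: 2.65
tool_pos: [515.8, -212.0, 66.2]
tool_rot: [-0.0, 0.745, 0.667, 0.0]
force: [0.2, 1.0, -0.4]
finger_gap: 13.6
grip_force: 20.0
```

{"api": "move_arm", "payload": {
  "series": "0 0 0 0 0 8 0.1;0 0 0 0 0 16 0.1;0 0 0 0 0 24 0.1;0 0 0 0 0 32 0.1;0 0 0 0 0 40 0.1;0 0 0 0 0 48 0.1;0 0 0 0 0 56 0.1;0 0 0 0 0 63.7 0.1"
}}

```text
time_s: 3.45
tool_pos: [515.0, -211.4, 66.2]
tool_rot: [-0.001, 0.985, 0.171, -0.001]
force: [-2.0, 3.0, 3.3]
finger_gap: 13.8
grip_force: 20.0
```

{"api": "move_arm", "payload": {
  "series": "0 0 0 0 0 0 0.1;0 0 0 0 0 0 0.1;0 0 0 0 0 0 0.6;0 0 0 0 0 0 0.6;0 0 0 0 0 0 0.6;0 0 0 0 0 0 0.6;0 0 -0.05 0 0 0 1;0 0 -0.1 0 0 0 1"
}}

```text
time_s: 4.25
tool_pos: [514.0, -211.5, 165.0]
tool_rot: [-0.001, 0.985, 0.174, -0.002]
force: [0.8, -0.4, 0.3]
finger_gap: 59.8
grip_force: 0.0
```

```bash
python3 - <<'E'
from h import *
i,z,K,E=cap("wrist");save("w2",i);C=cloud(z,K,E);print(Tt().round(2).tolist())
m=(C[...,2]>68)&(C[...,2]<90)&(np.hypot(C[...,0]-515,C[...,1]+210)<40)
P=C[m];print(len(P));
if len(P)>5: print(P.mean(0),cv2.minAreaRect(P[:,:2].astype(np.float32)))
hsv=cv2.cvtColor(i,cv2.COLOR_RGB2HSV)
m=((hsv[...,0]<10)|(hsv[...,0]>170))&(hsv[...,1]>110)&(hsv[...,2]>60)
print(m.sum(),C[m].mean(0))
E
```

```text
[[0.94, 0.34, 0.01, 519.97], [0.34, -0.94, -0.01, -214.17], [0.01, 0.01, -1.0, 176.23], [0.0, 0.0, 0.0, 1.0]]
1623
[ 518.18975118 -209.411321     77.0843278 ] ((516.2105102539062, -210.13177490234375), (43.79832458496094, 13.977571487426758), 19.532323837280273)
0 [nan nan nan]<stdin>:8: RuntimeWarning: Mean of empty slice.
  ret = um.true_divide(
```

View pics/w2.png

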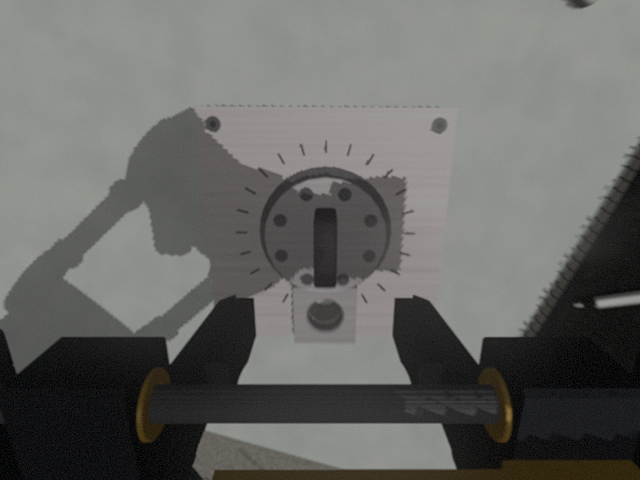

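The bar is at yaw 19.5° against the block's 19.7°, and the ear hole (325,315) sits in line in the block, so alignment is good. The lock hole is at about (459.5,-230.3). Going to the red pin.

{"api": "move_arm", "payload": {
  "series": "0.124 -0.444 0 0 0 -55.3 1;0.124 -0.444 0 0 0 -55.3 1;0.124 -0.444 0 0 0 -55.3 1;0.124 -0.444 0 0 0 -55.3 1;0.124 -0.444 0 0 0 -55.3 1;0.124 -0.444 0 0 0 -55.3 1;0.124 -0.444 0 0 0 -55.3 1;0.124 -0.444 0 0 0 -55.3 1"
}}

```text
time_s: 5.1
tool_pos: [484.7, 188.7, 166.5]
tool_rot: [0.0, 0.791, 0.612, 0.001]
force: [1.3, -0.6, -0.0]
finger_gap: 88.0
grip_force: 0.0
```

```bash
cat > pin.py <<'E'
from h import *
import sys
i,z,K,E=cap("wrist");save(sys.argv[1],i);C=cloud(z,K,E);T=Tt();print(T.round(3).tolist())
hsv=cv2.cvtColor(i,cv2.COLOR_RGB2HSV)
m=((hsv[...,0]<10)|(hsv[...,0]>170))&(hsv[...,1]>110)&(hsv[...,2]>50)
n,l,s,c=cv2.connectedComponentsWithStats(m.astype(np.uint8))
for k in range(1,n):
    if s[k,4]<100: continue
    P=C[l==k];t=P[P[:,2]>np.percentile(P[:,2],95)-4]
    o=cv2.minEnclosingCircle(t[:,:2].astype(np.float32));print(s[k],c[k].round(),t.mean(0).round(1),len(t),o,"zrange",np.percentile(P[:,2],[1,50,99]))
    if len(sys.argv)<3:
        d=np.r_[o[0],T[2,3]]-T[:3,3];print("tool shift",(T[:3,:3].T@d).round(1))
# dark knob
v=hsv[...,2]<70
m=v&(C[...,2]>70)&(C[...,2]<90)&(np.hypot(C[...,0]-464,C[...,1]-184)<30)
if m.sum()>50: print("black",C[m].mean(0).round(1),cv2.minEnclosingCircle(C[m][:,:2].astype(np.float32)))
E
python3 pin.py w3
```

```text
[[0.25, 0.968, 0.002, 484.19], [0.968, -0.25, 0.006, 195.424], [0.006, 0.0, -1.0, 166.792], [0.0, 0.0, 0.0, 1.0]]
[ 274  141   37   38 1063] [292. 160.] [482.5 249.7  78.3] 967 ((482.3354797363281, 250.0465087890625), 10.401914596557617) zrange [45.43705953 78.30633211 80.01765534]
tool shift [ 52.4 -15.5   0.3]
black [466.8 187.4  77.6] ((466.65533447265625, 186.26556396484375), 10.071686744689941)
```

{"api": "move_arm", "payload": {
  "series": "0.052 -0.015 0 0 0 0 1;0.052 -0.015 0 0 0 0 1;0.052 -0.015 0 0 0 0 1;0.052 -0.015 0 0 0 0 1"
}}

```text
time_s: 5.55
tool_pos: [483.6, 239.9, 166.0]
tool_rot: [0.0, 0.792, 0.611, -0.0]
force: [1.2, 0.2, -0.1]
finger_gap: 88.2
grip_force: 0.0
```

```bash
python3 pin.py w4
```

```text
[[0.254, 0.967, -0.0, 483.63], [0.967, -0.254, -0.001, 239.51], [-0.001, -0.0, -1.0, 165.968], [0.0, 0.0, 0.0, 1.0]]
[323   2  36  39 856] [340.  20.] [529.3 372.7  21.1] 684 ((520.0861206054688, 350.95672607421875), 34.41099548339844) zrange [14.69822168 19.63748514 22.53180613]
tool shift [ 1.171e+02  6.900e+00 -1.000e-01]
black [467.  186.7  77.4] ((466.4044189453125, 185.11697387695312), 10.552205085754395)
```

View pics/w4.png

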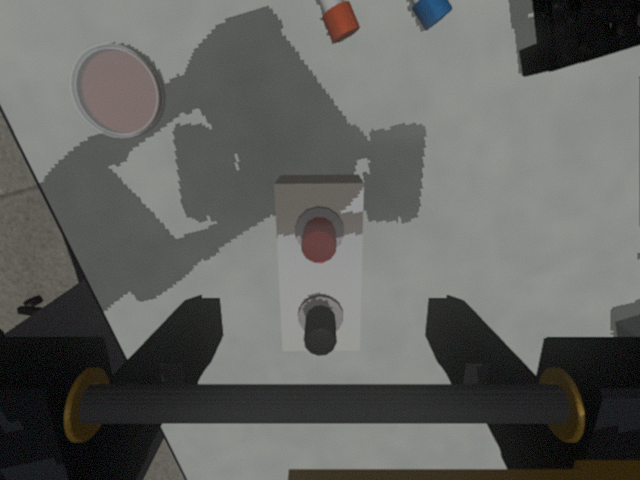

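The wrist view shows the red knob at (319,240) in shadow and the black one at (320,330). The fingers straddle the line between them, so I need about 10 mm forward and 3.5 mm toward -y of the tool.

{"api": "move_arm", "payload": {
  "series": "0.01 -0.0035 0 0 0 0 1;0.01 -0.0035 0.05 0 0 0 1;0.01 -0.0035 0.085 0 0 0 1;0.01 -0.0035 0.101 0 0 0 1;0.01 -0.0035 0.101 0 0 0 1;0.01 -0.0035 0.101 0 0 0 0.4;0.01 -0.0035 0.101 0 0 0 0.4;0.01 -0.0035 0.101 0 0 0 0.4",
  "grip_force": 25
}}

```text
time_s: 6.4
tool_pos: [484.1, 251.9, 67.0]
tool_rot: [0.0, 0.792, 0.611, 0.002]
force: [0.4, 0.2, 0.2]
finger_gap: 66.3
grip_force: 0.0
```

{"api": "move_arm", "payload": {
  "series": "0 0 0 0 0 0 0.1;0 0 0 0 0 0 0.1;0 0 0 0 0 0 0.1;0 0 0 0 0 0 0.1;0 0 0 0 0 0 0.1;0 0 0 0 0 0 0.1;0 0 0 0 0 0 0.1;0 0 0 0 0 0 0.1"
}}

```text
time_s: 7.2
tool_pos: [482.7, 251.4, 65.2]
tool_rot: [-0.0, 0.792, 0.611, -0.0]
force: [-0.5, -0.2, 0.2]
finger_gap: 21.2
grip_force: 25.0
```

{"api": "move_arm", "payload": {
  "series": "0 0 -0.03 0 0 0 0.1;0 0 -0.06 0 0 0 0.1;0 0 -0.09 0 0 0 0.1;0 0 -0.1 0 0 0 0.1;-0.04 0.0086 -0.1 0 0 4 0.1;-0.08 0.017 -0.1 0 0 9 0.1;-0.12 0.026 -0.1 0 0 14 0.1;-0.16 0.034 -0.1 0 0 19 0.1"
}}

```text
time_s: 8.0
tool_pos: [474.2, 86.6, 164.1]
tool_rot: [-0.0, 0.882, 0.471, -0.001]
force: [0.4, -0.0, -0.8]
finger_gap: 21.1
grip_force: 25.0
```

{"api": "move_arm", "payload": {
  "series": "-0.036 0.022 0 0 0 5 0.1;-0.072 0.044 0 0 0 10 0.1;-0.108 0.066 0 0 0 15 0.1;-0.144 0.088 0 0 0 20 0.1;-0.18 0.11 0 0 0 25 0.1;-0.216 0.132 0 0 0 30 0.1;-0.25 0.152 0 0 0 34 0.1;-0.271 0.1645 0 0 0 36.6 0.1"
}}

```text
time_s: 8.8
tool_pos: [460.7, -231.1, 164.1]
tool_rot: [-0.0, 0.986, 0.169, -0.001]
force: [-0.3, -0.8, -1.3]
finger_gap: 21.1
grip_force: 25.0
```

{"api": "move_arm", "payload": {
  "series": "0 0 0 0 0 0 0.1;0 0 0 0 0 0 0.1;0 0 0 0 0 0 0.1"
}}

```text
time_s: 9.1
tool_pos: [461.2, -227.6, 164.4]
tool_rot: [-0.001, 0.985, 0.172, -0.001]
force: [0.1, 0.1, -0.4]
finger_gap: 21.2
grip_force: 25.0
```

```bash
python3 - <<'E'
from h import *
for n in("wrist","scene"):
    i,z,K,E=cap(n);save(n+"5",i)
print(Tt().round(3).tolist())
C=cloud(z,K,E);hsv=cv2.cvtColor(i,cv2.COLOR_RGB2HSV)
a=cv2.imread("pics/scene5.png");b=cv2.imread("pics/wrist5.png")
p=np.array([459.5,-230.3,80.]);q=np.linalg.inv(E)@np.r_[p,1];u,v=(K@q[:3])[:2]/q[2];print(u,v)
u,v=int(np.clip(u,100,540)),int(np.clip(v,100,380))
cv2.imwrite("pics/m5.png",np.hstack([cv2.resize(a[v-100:v+100,u-100:u+100],(400,400),interpolation=2),cv2.resize(b[80:480,120:520],(400,400))]))
E
```

```text
[[0.941, 0.339, -0.001, 461.555], [0.339, -0.941, 0.001, -227.463], [-0.0, -0.001, -1.0, 164.832], [0.0, 0.0, 0.0, 1.0]]
410.61424051431356 162.83454723363687
```

View pics/m5.png

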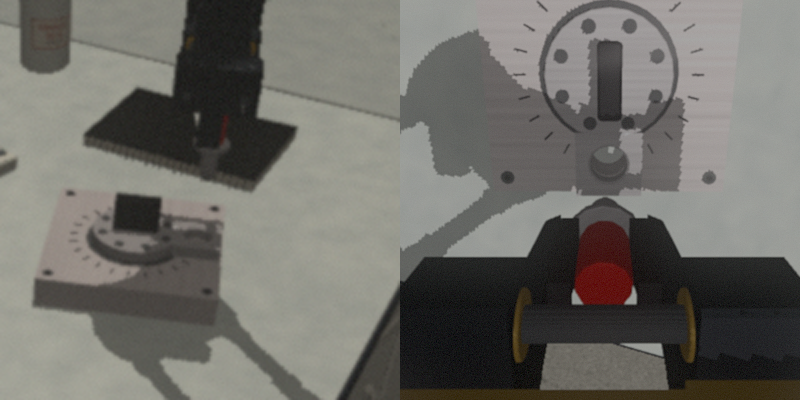

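The pin hangs upright in the jaws, with the ear hole ahead at wrist (328,242). The hand is about 2 mm off to the side, so I'll correct that and go down in stages.

{"api": "move_arm", "payload": {
  "series": "-0.0013 0.002 0 0 0 0 0.1;-0.0013 0.002 0.02 0 0 0 0.1;-0.0013 0.002 0.04 0 0 0 0.1;-0.0013 0.002 0.05 0 0 0 0.1;-0.0013 0.002 0.05 0 0 0 0.1"
}}

```text
time_s: 9.7
tool_pos: [459.9, -230.0, 113.6]
tool_rot: [-0.001, 0.985, 0.172, -0.001]
force: [-0.3, -0.9, -1.0]
finger_gap: 21.4
grip_force: 25.0
```

{"api": "move_arm", "payload": {
  "series": "0 0 0.006 0 0 0 0.1;0 0 0.012 0 0 0 0.1;0 0 0.018 0 0 0 0.1;0 0 0.018 0 0 0 0.1;0 0 0.018 0 0 0 0.1"
}}

```text
time_s: 10.2
tool_pos: [461.0, -231.1, 97.2]
tool_rot: [-0.0, 0.985, 0.171, -0.0]
force: [0.8, 0.2, -1.8]
finger_gap: 20.9
grip_force: 25.0
```

No contact force with the tip about 5 mm inside the ear hole. Continuing.

{"api": "move_arm", "payload": {
  "series": "0 0 0.006 0 0 0 0.1;0 0 0.012 0 0 0 0.1;0 0 0.018 0 0 0 0.1;0 0 0.022 0 0 0 0.1;0 0 0.025 0 0 0 0.1;0 0 0.0265 0 0 0 0.1;0 0 0.0265 0 0 0 0.1"
}}

```text
time_s: 10.9
tool_pos: [461.0, -231.0, 70.5]
tool_rot: [-0.0, 0.985, 0.171, -0.0]
force: [0.2, 0.4, -0.2]
finger_gap: 21.1
grip_force: 25.0
```

{"api": "move_arm", "payload": {
  "series": "0 0 0.0015 0 0 0 0.1;0 0 0.0015 0 0 0 0.1;0 0 0.0015 0 0 0 0.7;0 0 0.0015 0 0 0 0.7;0 0 0.0015 0 0 0 0.7;0 0 0.0015 0 0 0 0.7;0 0 0.0015 0 0 0 0.7;0 0 0.0015 0 0 0 0.7"
}}

```text
time_s: 11.7
tool_pos: [461.1, -231.1, 69.3]
tool_rot: [0.0, 0.985, 0.171, 0.0]
force: [-0.4, 0.2, 0.5]
finger_gap: 61.7
grip_force: 0.0
```

{"api": "move_arm", "payload": {
  "series": "0 0 -0.03 0 0 0 0.8;0 0 -0.07 0 0 0 0.8;0 0 -0.11 0 0 0 0.8;-0.04 0 -0.15 0 0 0 0.8;-0.08 0 -0.15 0 0 0 0.8;-0.08 0 -0.15 0 0 0 0.8;-0.08 0 -0.15 0 0 0 0.8"
}}

```text
time_s: 12.4
tool_pos: [385.4, -258.3, 219.5]
tool_rot: [0.0, 0.985, 0.17, 0.001]
force: [0.4, 0.0, 0.5]
finger_gap: 70.6
grip_force: 0.0
```

```bash
python3 pin.py w6; python3 - <<'E'
from h import *
print(robot.sense()["finger_gap"])
i,z,K,E=cap("scene");C=cloud(z,K,E);hsv=cv2.cvtColor(i,cv2.COLOR_RGB2HSV)
m=((hsv[...,0]<10)|(hsv[...,0]>170))&(hsv[...,1]>90)&(np.hypot(C[...,0]-459.5,C[...,1]+230)<30)&(C[...,2]>32)
print(m.sum(),np.percentile(C[m],[2,50,98],axis=0).round(1).tolist())
b=cv2.imread("pics/w6.png");a=i[63:263,310:510,::-1]
cv2.imwrite("pics/m6.png",np.hstack([cv2.resize(a,(400,400)),cv2.resize(b[0:400,120:520],(400,400))]))
E
```

```text
[[0.942, 0.336, 0.0, 385.832], [0.336, -0.942, 0.0, -257.955], [0.001, -0.0, -1.0, 219.04], [0.0, 0.0, 0.0, 1.0]]
[309 108  30  32 765] [323. 123.] [ 458.1 -231.5   83.2] 765 ((457.9658508300781, -231.57240295410156), 10.27248477935791) zrange [79.78315713 81.43490757 83.31941316]
tool shift [76.8 -0.6  0. ]
70.38547227768633
194 [[447.0, -239.0, 50.6], [454.9, -223.8, 71.9], [465.1, -218.9, 83.1]]
```

View pics/m6.png

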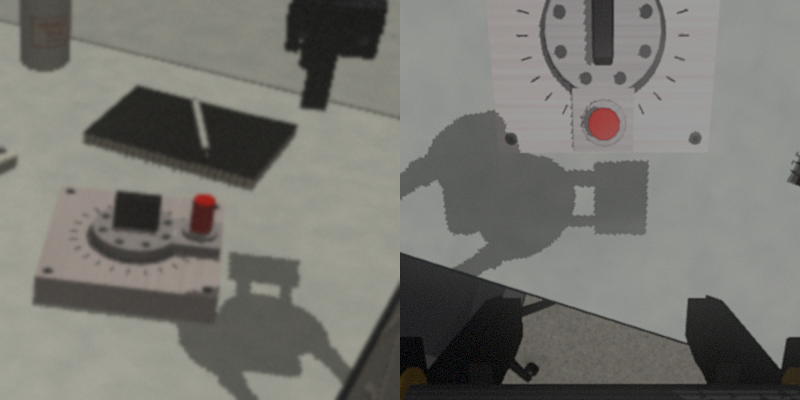

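The red pin stands upright with its flange on the ear. Its knob top is at z 81, as expected when home, at (458,-231.5), about 2 mm from the hole centre. The robot is clear, so I'm handing in.

```bash
python3 -c "
from cell import robot
print(robot.sign_off())"
```

```text
the job is handed in; nothing more can be done
None
```

Job handed in: the bushing is lined up and the red pin is seated through both holes about 2 mm from the lock hole's centre; the black pin was left in the stand, and sign-off returned no verdict.

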